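# Put the sockets back in size order

## Robot

A 6-joint arm with a two-finger parallel gripper is mounted at the origin on the work surface. World frame = base frame: x ahead of the robot, y to its left, z up, the work surface at z = 0. Lengths are in m, angles in rad, forces in N, time in s.
With the tool pointing down it reaches from about 0.3 to 0.875 m from the base axis. Payload 6.4 kg.
Tool frame: the origin (TCP) lies midway between the tips of the shut fingers; the grasp point (between the pads) lies 19 mm behind it; z points along the fingers, y is the line along which they close (so a half turn about z gives the same grasp; the last joint's range is limited). The gripper opens to 85 mm and grips with 20 to 120 N. Pads are 22 mm wide; open, the fingers measure 114 mm over their backs; the gripper's body (76 mm by 85 mm) begins 54 mm behind the grasp point. The pads swing forward as they close: fully open they stand 13 mm farther back than shut.
Start: joints at [-1.456, 0.181, 1.607, -0, 1.354, -0.206], TCP at [0.181, -0.546, 0.231] pointing down, gripper open.
Joint ranges: [-2.99, 2.99], [-0.89, 2.07], [0.3, 2.58], [-1.14, 4.28], [0, 2.63], [-3.12, 3.12]. Speed limits (rad/s): [2.57, 2.57, 3.01, 3.14, 3.14, 3.14].

## Interface

Orientations are given as a unit quaternion [w, x, y, z].
In Python, from bench import status, camera, ctrl gives the robot as it stands. The module is installed in compiled form; this text tells all that it offers.
- The arm moves only by the shell command python3 -m handwheel 'ROWS'. ROWS is JSON, a list that holds one entry, the list of rows, each a list of 7 numbers: the opening, from -1 (shut) to 1 (fully open), then the shift along the tool's x, y, z in cm, then the turn, a rotation vector about the tool's x, y, z in degrees. A call has 1 to 10 rows; each row is the pose to reach, as a shift and turn from the pose commanded when the call began, along the tool's axes at that moment; what a row does not reach only later rows make up. A row lasts 1/8 s, in which the tool goes at most 62.5 mm and 10.7 degrees, less where a joint would pass 70% of its speed; a pose out of reach is approached as far as the arm can. A call with a gripper value outside its range is refused whole. The fingers move at their own pace and stop on an object; the grip force is fixed at half the most. Time passes only in rows, so rows that repeat a pose let the fingers close. It gives the time, the measured TCP pose, the force, the opening and the grip force at its end, in the units of the state.
- status.get_obs(): the state, without advancing time (a new reading comes with each control period).
- camera(name): name is "side" or "top"; returns a dict with "frame" (420x560x3 uint8, blue, green, red), "depth" (420x560 float32, m along the optical axis (not along the pixel's ray), 0 where there is no reading), "fx", "fy", "cx", "cy" (pixels), "dist" ([k1, k2, p1, p2, k3] as OpenCV has them; the pictures are not rectified), "extrinsics" (4x4, takes a point from camera to world coordinates). Camera axes: x right, y down, z forward; pixel columns grow to the right and rows downward; lengths in m; the calibration is good to about 2 mm. A picture is of the moment at which its call begins.
- ctrl.hand_in(): hands the job in; it is judged then, once.
The state is a dict: "time_s": time; "q": joint angles; "dq": joint speeds; "joint_efforts": joint torques, N m; "eef_pos": TCP position; "eef_rot": TCP orientation; "wrist_force": force on the tool from outside, world axes, zero at the start; "torque": the same for the moment, N m; "opening": opening from 0.0 (shut) to 1.0 (fully open); "grasp_force": force on a finger pad.
Only numpy, scipy, OpenCV 4.12 (cv2) and the standard library are available. Lean on these libraries where they do the work, as an engineer would, in place of code of your own. Each camera call takes 0.05 s, during which the arm holds its last target. There are 200 camera calls.

## Task

Put the four loose sockets back in the organiser row so that the sizes grow bay by bay, starting from the smallest socket, which already stands in one end bay, and ending with the largest in the bay at the other end. Stand each socket mouth up in the middle of its own bay, on the bay's floor, without knocking any socket over, and leave the smallest socket and the round tin where they are.

Things in the scene. Friction and masses are not known exactly. Their poses are not given: they have to be found in the camera images.
- socket_21: Loose plain grey steel socket (for a ratchet), 30 mm across its round upper part (the nose with the six-sided mouth, facing up) and 42 mm tall; the same 30 mm all the way down. Stands upright on the bench, drive end down. Origin: centre of its underside; z up through the mouth. About 140 g. The smallest of the four to be put away.
- socket_27: Loose plain grey steel socket (for a ratchet), 38 mm across its round upper part (the nose with the six-sided mouth, facing up) and 46 mm tall; below 20 mm from its underside it narrows to a drive end 32 mm across. Stands upright on the bench, drive end down. Origin: centre of its underside; z up through the mouth. About 230 g. The second of the four in size.
- socket_33: Loose plain grey steel socket (for a ratchet), 46 mm across its round upper part (the nose with the six-sided mouth, facing up) and 52 mm tall; below 22 mm from its underside it narrows to a drive end 36 mm across. Stands upright on the bench, drive end down. Origin: centre of its underside; z up through the mouth. About 360 g. The third of the four in size.
- socket_41: Loose plain grey steel socket (for a ratchet), 56 mm across its round upper part (the nose with the six-sided mouth, facing up) and 58 mm tall; below 24 mm from its underside it narrows to a drive end 44 mm across. Stands upright on the bench, drive end down. Origin: centre of its underside; z up through the mouth. About 560 g. The largest.
- socket_14: The smallest socket of all: plain grey steel, 22 mm across its six-sided mouth end, 27 mm across its lower 20 mm, 38 mm tall, 85 g. Already standing loose in the bay at one end of the row (left or right end varies). Origin: centre of its underside, 8.5 mm above the bench.
- bay_a: Empty white plastic bay, fixed: a square tray 74 x 74 mm, walls 2 mm thick, rim 10 mm and inner floor 2.5 mm above its origin (centre of its underside, 6 mm above the bench). x runs across the row, y along it. One of the three inner bays of the row of five; which of bay_a, bay_b and bay_c is where varies. Bays are 76 mm apart, centre to centre, in a straight row crosswise to the robot.
- bay_b: Empty white plastic bay, fixed: a square tray 74 x 74 mm, walls 2 mm thick, rim 10 mm and inner floor 2.5 mm above its origin (centre of its underside, 6 mm above the bench). x runs across the row, y along it. One of the three inner bays of the row of five; which of bay_a, bay_b and bay_c is where varies. Bays are 76 mm apart, centre to centre, in a straight row crosswise to the robot.
- bay_c: Empty white plastic bay, fixed: a square tray 74 x 74 mm, walls 2 mm thick, rim 10 mm and inner floor 2.5 mm above its origin (centre of its underside, 6 mm above the bench). x runs across the row, y along it. One of the three inner bays of the row of five; which of bay_a, bay_b and bay_c is where varies. Bays are 76 mm apart, centre to centre, in a straight row crosswise to the robot.
- bay_d: Empty white plastic bay, fixed: a square tray 74 x 74 mm, walls 2 mm thick, rim 10 mm and inner floor 2.5 mm above its origin (centre of its underside, 6 mm above the bench). x runs across the row, y along it. The empty bay at the end of the row of five that is farthest from the smallest socket (left or right end varies).
- tin: Round flat metal tin with a brass-coloured lid and a pale disc on top, 60 mm across and 25 mm tall, 150 g, loose on the bench among the sockets. Not to be moved. Origin: centre of its underside.

How it is judged:
By the outcome, as a careful person would: the job done as asked, in the order asked, and still so for the second after the job is handed in, with the robot touching nothing.
It also fails if it takes over 99 s, if anything falls off the work surface, if the arm or the gripper's body presses on something with over 40 N, if the wrist force passes 120 N, or if a joint passes its speed limit or range.

## Working session

There is one attempt and no reset: what is moved stays moved. The work goes in short steps, Python scripts to look and compute and a shell command to move; the robot and the scene stay as the last step left them, time stands still between calls to the robot, and variables do not carry over. Pictures are saved under pics/ and viewed, at most 14 in all, crops included, and the job is handed in when it is done.

```bash
mkdir -p pics; cat > h.py <<'E'
import numpy as np, cv2
from bench import status, camera, ctrl
def snap(n,tag):
    c=camera(n); cv2.imwrite(f'pics/{tag}.png',c['frame']); np.savez(f'pics/{tag}.npz',**{k:c[k] for k in c}); return c
def K(c): return np.array([[c['fx'],0,c['cx']],[0,c['fy'],c['cy']],[0,0,1]],float)
def ray(c,u,v):
    p=cv2.undistortPoints(np.array([[[u,v]]],float),K(c),np.array(c['dist'],float))[0,0]
    T=np.array(c['extrinsics']); return T[:3,3],T[:3,:3]@np.array([p[0],p[1],1])
def atz(c,u,v,z):
    o,d=ray(c,u,v); return o+d*(z-o[2])/d[2]
def cloud(c):
    h,w=c['depth'].shape; g=np.stack(np.meshgrid(np.arange(w),np.arange(h)),-1).reshape(-1,1,2).astype(float)
    p=cv2.undistortPoints(g,K(c),np.array(c['dist'],float))[:,0]; z=c['depth'].reshape(-1)
    P=np.c_[p*z[:,None],z]; T=np.array(c['extrinsics']); return (P@T[:3,:3].T+T[:3,3]).reshape(h,w,3)
E
python3 - <<'E'
from h import *
for n in('top','side'):
    c=snap(n,n+'0'); print(n,c['fx'],c['extrinsics'])
o=status.get_obs(); print(o)
a=cv2.imread('pics/top0.png')
E
```

```text
top 382.99435831229846 [[ 0.01905761 -0.97986195  0.19876459  0.42845794]
 [-0.99973975 -0.02116901 -0.00850279  0.02021182]
 [ 0.01253921 -0.19855082 -0.98001038  0.67889121]
 [ 0.          0.          0.          1.        ]]
side 412.33915430970376 [[-0.99751751 -0.05302526  0.04633718  0.52071227]
 [-0.06927021  0.62051228 -0.78113133  0.57558944]
 [ 0.0126669  -0.78240197 -0.62264493  0.49435791]
 [ 0.          0.          0.          1.        ]]
{'time_s': 0.1, 'q': array([-1.45630489e+00,  1.81489678e-01,  1.60789176e+00, -1.68672321e-05,
        1.35381200e+00, -2.06320965e-01]), 'dq': array([-0.00183558, -0.00048775, -0.00169411, -0.00142574,  0.00071667,
       -0.00085543]), 'joint_efforts': array([ 4.71045932e-04, -4.45878983e+01, -3.52234948e+01, -1.50511628e-04,
        4.20415614e-03,  6.82778045e-05]), 'eef_pos': array([ 0.18126146, -0.54516104,  0.23046921]), 'eef_rot': array([-7.99929733e-04,  9.87161880e-01,  1.59720953e-01,  2.85113287e-05]), 'wrist_force': array([ 0.04879427,  0.56474638, -0.86647434]), 'torque': array([-0.0399708 , -0.03555356, -0.02857096]), 'grasp_force': 0.0, 'opening': 1.0010817870419109}
```

View pics/top0.png

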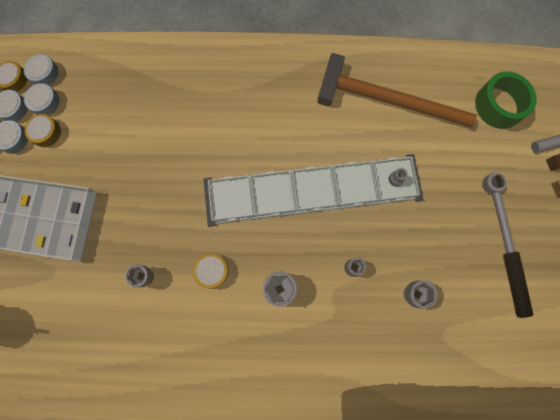

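View pics/side0.png

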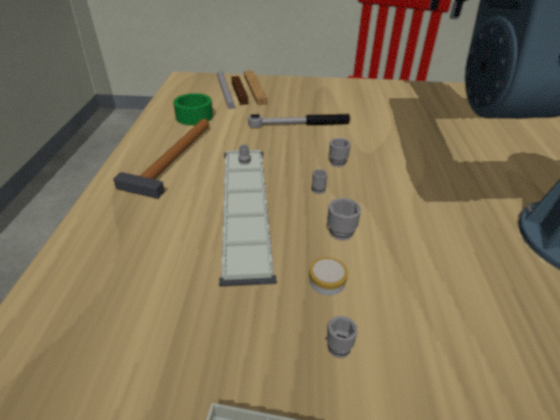

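The top view shows the row from about (230,199) to (400,178), with socket_14 in the right bay at (399,177). Loose sockets stand at (139,276), (280,289), (356,267) and (423,295), and the tin is at (211,271). The side view shows the same layout.

```bash
python3 - <<'E'
from h import *
T=dict(np.load('pics/top0.npz'));S=dict(np.load('pics/side0.npz'))
for nm,c in(('top',T),('side',S)):
    P=cloud(c); ok=(c['depth']>0)&(abs(P[...,1])<.45)&(P[...,0]>.2)&(P[...,0]<.62)
    m=(ok&(P[...,2]>.02)&(P[...,2]<.09)).astype(np.uint8)
    n,l,st,ce=cv2.connectedComponentsWithStats(m)
    print(nm)
    for i in range(1,n):
        if st[i,4]<25: continue
        Q=P[l==i]; zt=np.percentile(Q[:,2],95); R=Q[Q[:,2]>zt-.006]
        (cx,cy),r=cv2.minEnclosingCircle(R[:,:2].astype(np.float32))
        print(ce[i].round(),st[i,4],'ztop',zt.round(4),'c',round(cx,4),round(cy,4),'d',round(2*r,4), 'med',np.median(R,0).round(4))
t=T['frame'];s=S['frame']
cv2.imwrite('pics/ct.png',cv2.resize(t[150:315,120:440],None,fx=2.5,fy=2.5,interpolation=cv2.INTER_CUBIC))
cv2.imwrite('pics/cs.png',cv2.resize(s[130:370,210:370],None,fx=2.5,fy=2.5,interpolation=cv2.INTER_CUBIC))
E
```

```text
top
[ 66. 220.] 1111 ztop 0.0361 c 0.5448 0.408 d 0.1609 med [0.5442 0.3749 0.0341]
[516. 267.] 1148 ztop 0.0287 c 0.5063 -0.3967 d 0.232 med [ 0.4518 -0.4092  0.0263]
[210. 270.] 981 ztop 0.0271 c 0.4644 0.1309 d 0.0603 med [0.4644 0.1305 0.0252]
[356. 266.] 246 ztop 0.043 c 0.4755 -0.1154 d 0.0299 med [ 0.4752 -0.1166  0.0417]
[138. 276.] 414 ztop 0.0468 c 0.4517 0.2489 d 0.0375 med [0.4512 0.2498 0.045 ]
[280. 288.] 964 ztop 0.0587 c 0.4363 0.0115 d 0.0561 med [0.436  0.0118 0.0571]
[421. 294.] 743 ztop 0.0528 c 0.4313 -0.2236 d 0.047 med [ 0.4289 -0.2257  0.0512]
side
[315. 117.] 356 ztop 0.0289 c 0.5052 -0.3923 d 0.2318 med [ 0.4555 -0.4055  0.0267]
[339. 149.] 423 ztop 0.0529 c 0.4281 -0.223 d 0.0503 med [ 0.429  -0.2221  0.051 ]
[319. 177.] 232 ztop 0.043 c 0.4747 -0.1148 d 0.0307 med [ 0.474  -0.1144  0.0415]
[343. 215.] 986 ztop 0.059 c 0.4349 0.0132 d 0.057 med [0.4346 0.0139 0.0573]
[328. 272.] 942 ztop 0.0273 c 0.4631 0.1322 d 0.0624 med [0.4637 0.1348 0.0259]
[342. 333.] 879 ztop 0.0473 c 0.4512 0.25 d 0.0391 med [0.4507 0.2514 0.0458]
[241. 413.] 650 ztop 0.0368 c 0.5565 0.3676 d 0.0951 med [0.5648 0.3614 0.0354]
```

View pics/ct.png

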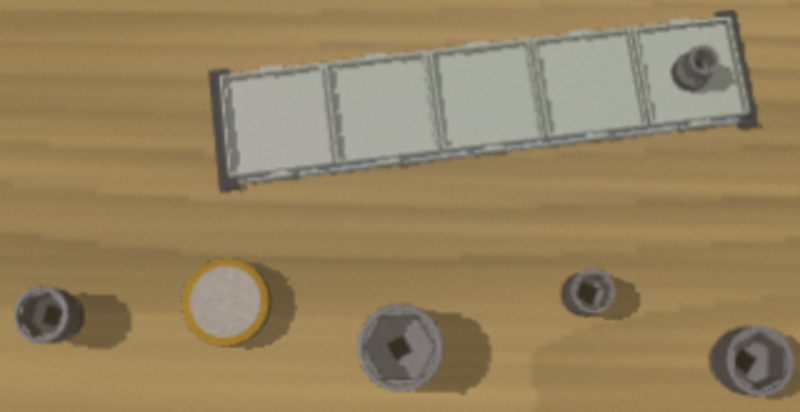

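View pics/cs.png

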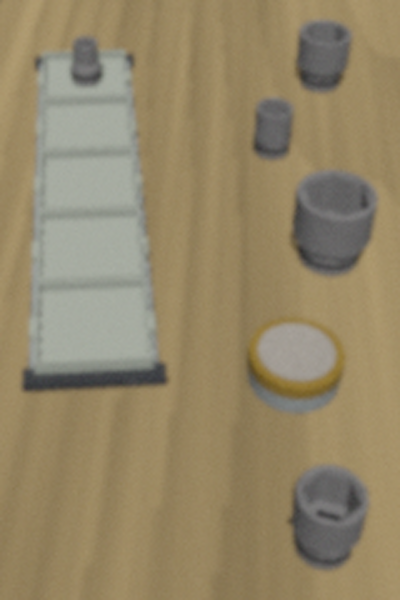

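The crops show the row's rim corners at about (225,77), (232,183), (750,118) and (735,18) in the top crop. All the sockets are upright. Next I fit the row in both views.

```bash
python3 - <<'E'
from h import *
for nm in('top','side'):
    c=dict(np.load(f'pics/{nm}0.npz')); P=cloud(c); f=c['frame'].astype(int)
    bp=f[...,0]/(f[...,2]+1)
    m=(c['depth']>0)&(bp>.75)&(f.sum(2)>300)&(P[...,0]>.5)&(P[...,0]<.72)&(P[...,1]>-.25)&(P[...,1]<.19)&(P[...,2]<.03)
    n,l,st,ce=cv2.connectedComponentsWithStats(m.astype(np.uint8)); i=1+np.argmax(st[1:,4]); Q=P[l==i]
    r=cv2.minAreaRect(Q[:,:2].astype(np.float32)); print(nm,st[i],r, cv2.boxPoints(r).round(4).tolist(), 'z pct',np.percentile(Q[:,2],[5,25,50,75,95,99]).round(4))
T=dict(np.load('pics/top0.npz'))
cr=[(225,77),(232,183),(735,18),(750,118)]
A=[atz(T,120+u/2.5-.3,150+v/2.5-.3,.016)[:2] for u,v in cr]; print(np.round(A,4), np.mean(A,0))
E
```

```text
top [ 208  157  212   67 8899] ((0.6185032725334167, -0.04853332042694092), (0.08641459047794342, 0.38598722219467163), 8.74625015258789) [[0.546500027179718, 0.1356000006198883], [0.6050999760627747, -0.2459000051021576], [0.6905999779701233, -0.23270000517368317], [0.6319000124931335, 0.14880000054836273]] z pct [0.006  0.0079 0.0089 0.0101 0.0162 0.0178]
side [ 221  150   53  130 5690] ((0.6179218888282776, -0.05631081759929657), (0.08564640581607819, 0.4016624689102173), 8.372601509094238) [[0.5462999939918518, 0.13609999418258667], [0.6047999858856201, -0.2612000107765198], [0.6894999742507935, -0.24879999458789825], [0.6309999823570251, 0.1485999971628189]] z pct [0.0066 0.0088 0.0096 0.011  0.017  0.0186]
[[ 0.6251  0.1409]
 [ 0.5477  0.1316]
 [ 0.6797 -0.2325]
 [ 0.6034 -0.2393]] [ 0.61395634 -0.04982787]
```

```bash
cat > row.py <<'E'
import numpy as np
C=np.array([.6145,-.0495]); A=np.radians(8.4)
d=np.array([np.sin(A),-np.cos(A)])  # towards socket_14 end
n=np.array([np.cos(A),np.sin(A)])
def bay(i): return C+d*.076*i   # -2 = left end (41) .. 2 = socket_14
E
python3 - <<'E'
from h import *; from row import *
T=dict(np.load('pics/top0.npz'));S=dict(np.load('pics/side0.npz'))
dv=[[(327,66),(338,158)],[(431,54),(440,150)],[(531,42),(545,140)],[(632,31),(646,127)]]
M=[]
for a in dv:
    q=[atz(T,120+u/2.5-.3,150+v/2.5-.3,.016)[:2] for u,v in a]; M.append(np.mean(q,0)); print(np.round(q,4).tolist(), M[-1].round(4))
M=np.array(M); print('centre',M.mean(0),'dir',np.degrees(np.arctan2((M[3]-M[0])[0],-(M[3]-M[0])[1])),np.linalg.norm(M[3]-M[0])/3)
out=[]
for c,(y0,y1,x0,x1) in((T,(140,240,190,440)),(S,(130,300,205,290))):
    k=3; im=cv2.resize(c['frame'][y0:y1,x0:x1],None,fx=k,fy=k,interpolation=cv2.INTER_CUBIC)
    E=np.linalg.inv(c['extrinsics']); rv=cv2.Rodrigues(E[:3,:3])[0]
    for i in range(-2,3):
        b=bay(i); p=np.array([[*(b+s*.037*d+t*.037*n),.016] for s,t in((1,1),(1,-1),(-1,-1),(-1,1))])
        u=cv2.projectPoints(p,rv,E[:3,3],K(c),np.array(c['dist'],float))[0][:,0]
        u=((u-[x0,y0])*k+k/2).astype(int); cv2.polylines(im,[u],True,(0,0,255),1)
    out.append(im)
h=max(o.shape[0] for o in out); W=np.zeros((h,sum(o.shape[1] for o in out),3),np.uint8); x=0
for o in out: W[:o.shape[0],x:x+o.shape[1]]=o; x+=o.shape[1]
W=cv2.resize(W,(800,int(h*800/W.shape[1])),interpolation=cv2.INTER_AREA) if 0 else W
cv2.imwrite('pics/ov_t.png',out[0]); cv2.imwrite('pics/ov_s.png',out[1]); print(out[0].shape,out[1].shape)
E
```

```text
[[0.6349, 0.0677], [0.5673, 0.0576]] [0.6011 0.0626]
[[0.6457, -0.0073], [0.5746, -0.0145]] [ 0.6102 -0.0109]
[[0.6567, -0.0801], [0.5836, -0.0894]] [ 0.6201 -0.0847]
[[0.6672, -0.1547], [0.5948, -0.1625]] [ 0.631  -0.1586]
centre [ 0.61558473 -0.04791186] dir 7.698162944981054 0.07442496517956794
(300, 750, 3) (510, 255, 3)
```

View pics/ov_t.png

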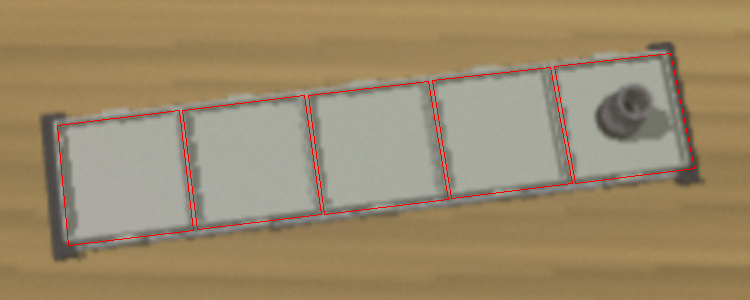

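View pics/ov_s.png

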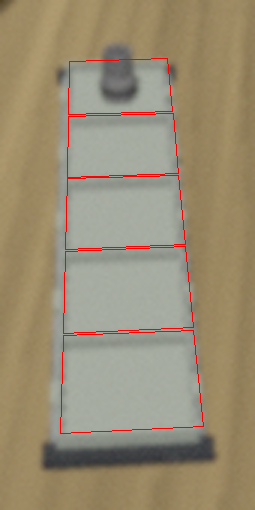

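The overlay fits to within 2–3 mm. The row should sit about 2 mm further towards +x and +y, so I update the centre and start moving.

```bash
sed -i 's/^C=.*;/C=np.array([.6168,-.0475]);/' row.py; cat > go.py <<'E'
import sys,numpy as np
from scipy.spatial.transform import Rotation as R
from bench import status
from row import *
o=status.get_obs(); w,x,y,z=o['eef_rot']; T=R.from_quat([x,y,z,w])
ya=A; G=R.from_matrix(np.c_[[-np.sin(ya),np.cos(ya),0],[np.cos(ya),np.sin(ya),0],[0,0,-1]])
print('t',round(o['time_s'],2),'pos',o['eef_pos'].round(4),'open',round(o['opening'],3),'F',o['wrist_force'].round(1),'turn',(T.inv()*G).as_rotvec(degrees=True).round(1))
S={'21':(.4751,-.1152),'27':(.4515,.2495),'33':(.4297,-.2233),'41':(.4356,.0123)}
B={'21':1,'27':0,'33':-1,'41':-2}
for k in sys.argv[1:]:
    for n,p in(('sock',S[k]),('bay',bay(B[k]))):
        d_=np.r_[p,0]-np.r_[o['eef_pos'][:2],0]; print(k,n,np.round(p,4),'shift cm',(T.inv().apply(d_)*100).round(2),'z here',round(o['eef_pos'][2]*100,2))
E
python3 go.py 33
```

```text
t 0.1 pos [ 0.1813 -0.5452  0.2305] open 1.001 F [ 0.   0.6 -0.9] turn [ -0.1  -0.1 -80. ]
33 sock [ 0.4297 -0.2233] shift cm [ 33.73 -22.71   0.05] z here 23.05
33 bay [0.6057 0.0277] shift cm [ 58.34 -40.98   0.08] z here 23.05
```

```bash
python3 -m handwheel '[[[1,4,-3,0,0,0,-10],[1,8,-6,0,0,0,-20],[1,13,-9,0,0,0,-30],[1,18,-12,0,0,0,-40],[1,23,-15,0,0,0,-50],[1,28,-19,2,0,0,-60],[1,32,-21.5,5,0,0,-70],[1,33.7,-22.7,8,0,0,-80],[1,33.7,-22.7,10,0,0,-80],[1,33.7,-22.7,10,0,0,-80]]]'; python3 go.py 33
```

```text
time_s: 1.35
eef_pos: [0.4284, -0.2225, 0.1295]
eef_rot: [-0.002, 0.653, 0.757, 0.0]
wrist_force: [-0.6, -0.5, 0.7]
opening: 0.997
grasp_force: 0.0
t 1.35 pos [ 0.4284 -0.2225  0.1295] open 0.997 F [-0.6 -0.5  0.7] turn [-0.2 -0.2  0. ]
33 sock [ 0.4297 -0.2233] shift cm [-0.09  0.11 -0.  ] z here 12.95
33 bay [0.6057 0.0277] shift cm [2.216e+01 2.120e+01 1.000e-02] z here 12.95
```

```bash
python3 -m handwheel '[[[1,-0.1,0.1,3,0,0,0],[1,-0.1,0.1,7,0,0,0],[1,-0.1,0.1,10,0,0,0],[1,-0.1,0.1,11.35,0,0,0],[1,-0.1,0.1,11.35,0,0,0],[-1,-0.1,0.1,11.35,0,0,0],[-1,-0.1,0.1,11.35,0,0,0],[-1,-0.1,0.1,11.35,0,0,0],[-1,-0.1,0.1,11.35,0,0,0],[-1,-0.1,0.1,11.35,0,0,0]]]'; python3 go.py 33
```

```text
time_s: 2.6
eef_pos: [0.4315, -0.2256, 0.0193]
eef_rot: [0.001, 0.653, 0.757, -0.0]
wrist_force: [-1.4, 0.4, 7.5]
opening: 0.517
grasp_force: 60.7
t 2.6 pos [ 0.4315 -0.2256  0.0193] open 0.517 F [-1.4  0.4  7.5] turn [ 0.1  0.1 -0. ]
33 sock [ 0.4297 -0.2233] shift cm [ 0.25 -0.15 -0.  ] z here 1.93
33 bay [0.6057 0.0277] shift cm [ 2.251e+01  2.092e+01 -1.000e-02] z here 1.93
```

```bash
python3 -m handwheel '[[[-1,0,0,0,0,0,0],[-1,0,0,-1,0,0,0],[-1,0,0,-4,0,0,0],[-1,0,0,-8,0,0,0],[-1,0,0,-11,0,0,0],[-1,0,0,-11,0,0,0],[-1,0,0,-11,0,0,0]]]'; python3 go.py 33; python3 - <<'E'
from h import *
c=snap('side','s1'); cv2.imwrite('pics/s1c.png',cv2.resize(c['frame'][60:260,220:420],None,fx=3,fy=3))
E
```

```text
time_s: 3.48
eef_pos: [0.4299, -0.2241, 0.1267]
eef_rot: [-0.001, 0.654, 0.757, 0.0]
wrist_force: [-0.0, 0.1, -3.1]
opening: 0.516
grasp_force: 62.0
t 3.48 pos [ 0.4299 -0.2241  0.1267] open 0.516 F [-0.   0.1 -3.1] turn [-0.1 -0.1 -0. ]
33 sock [ 0.4297 -0.2233] shift cm [ 0.09 -0.01  0.  ] z here 12.67
33 bay [0.6057 0.0277] shift cm [2.235e+01 2.106e+01 1.000e-02] z here 12.67
```

View pics/s1c.png

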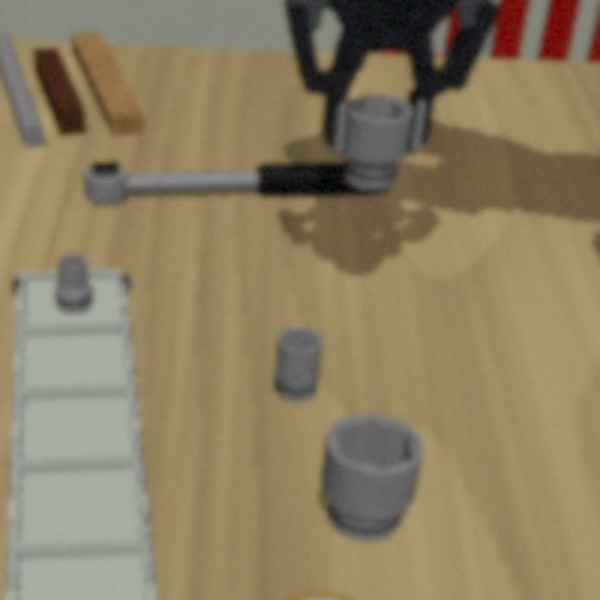

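The socket hangs upright in the fingers at crop (375,140), and the others are untouched. Next I carry it to its bay.

```bash
python3 -m handwheel '[[[-1,2,2,0,0,0,0],[-1,6,5.6,0,0,0,0],[-1,10,9.4,0,0,0,0],[-1,14,13.2,0,0,0,0],[-1,18,17,0,0,0,0],[-1,21,19.8,0,0,0,0],[-1,22.25,21.05,0,0,0,0],[-1,22.25,21.05,3,0,0,0],[-1,22.25,21.05,6,0,0,0],[-1,22.25,21.05,6,0,0,0]]]'; python3 go.py 33;  python3 - <<'E'
from h import *; from row import *
for n in('top','side'):
    c=snap(n,n+'2'); P=cloud(c); b=bay(-1)
    m=(c['depth']>0)&(np.hypot(P[...,0]-b[0],P[...,1]-b[1])<.05)&(P[...,2]>.03)&(P[...,2]<.13); f=c['frame']
    cv2.imwrite(f'pics/{n}2c.png',cv2.resize(f[60:240,180:380] if n=='top' else f[80:280,180:380],None,fx=2,fy=2))
a=cv2.imread('pics/top2c.png');b=cv2.imread('pics/side2c.png')
W=np.zeros((400,800,3),np.uint8);W[:360,:400]=a;W[:,400:]=b;cv2.imwrite('pics/both2.png',W)
E
```

```text
time_s: 4.78
eef_pos: [0.6029, 0.0258, 0.0637]
eef_rot: [-0.004, 0.654, 0.757, -0.002]
wrist_force: [-0.5, -0.2, -2.6]
opening: 0.518
grasp_force: 62.2
t 4.78 pos [0.6029 0.0258 0.0637] open 0.518 F [-0.5 -0.2 -2.6] turn [-0.5 -0.1 -0.1]
33 sock [ 0.4297 -0.2233] shift cm [-22.13 -20.75   0.12] z here 6.37
33 bay [0.6057 0.0277] shift cm [ 0.15  0.3  -0.  ] z here 6.37
```

View pics/both2.png

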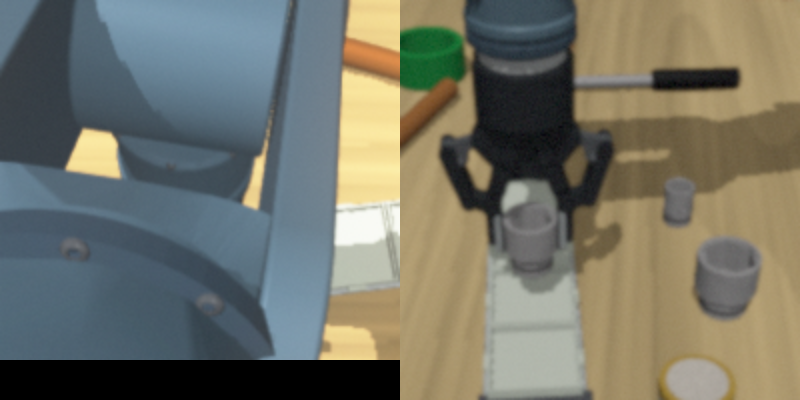

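The top view is blocked by the arm. The side view shows the socket held upright over its bay, around (530,235). Now I lower it.

```bash
python3 -m handwheel '[[[-1,0,0,1.5,0,0,0],[-1,0,0,3.0,0,0,0],[-1,0,0,3.3,0,0,0],[-1,0,0,3.3,0,0,0]]]'; python3 go.py 33
```

```text
time_s: 5.38
eef_pos: [0.6062, 0.026, 0.0344]
eef_rot: [-0.0, 0.654, 0.757, -0.0]
wrist_force: [0.8, -0.9, -2.4]
opening: 0.52
grasp_force: 62.3
t 5.38 pos [0.6062 0.026  0.0344] open 0.52 F [ 0.8 -0.9 -2.4] turn [-0. -0. -0.]
33 sock [ 0.4297 -0.2233] shift cm [-2.209e+01 -2.110e+01  1.000e-02] z here 3.44
33 bay [0.6057 0.0277] shift cm [ 0.17 -0.03  0.  ] z here 3.44
```

```bash
python3 -m handwheel '[[[-1,0.1,0,0.3,0,0,0],[-1,0.1,0,0.5,0,0,0],[-1,0.1,0,0.6,0,0,0],[-1,0.1,0,0.6,0,0,0]]]'|egrep 'pos|force'; python3 -m handwheel '[[[-1,0,0,0.1,0,0,0],[-1,0,0,0.1,0,0,0]]]'|egrep 'pos|force';python3 -m handwheel '[[[-1,0,0,0.1,0,0,0],[-1,0,0,0.1,0,0,0]]]'|egrep 'pos|force'
```

```text
eef_pos: [0.6064, 0.027, 0.0288]
wrist_force: [-0.8, -0.1, -2.7]
grasp_force: 62.3
eef_pos: [0.6065, 0.0269, 0.0279]
wrist_force: [0.5, -0.9, -2.7]
grasp_force: 62.5
eef_pos: [0.6065, 0.027, 0.0279]
wrist_force: [-4.7, 1.3, 5.5]
grasp_force: 63.3
```

```bash
python3 -m handwheel '[[[0.6,0,0,-0.05,0,0,0],[0.6,0,0,-0.05,0,0,0],[0.6,0,0,-0.05,0,0,0],[0.6,0,0,-2,0,0,0],[0.6,0,0,-6,0,0,0],[0.6,0,0,-10,0,0,0],[0.6,0,0,-11,0,0,0],[0.6,0,0,-11,0,0,0]]]'; python3 go.py 21
```

```text
time_s: 7.38
eef_pos: [0.6069, 0.0269, 0.1379]
eef_rot: [0.001, 0.654, 0.757, 0.001]
wrist_force: [-0.1, -0.5, -0.9]
opening: 0.796
grasp_force: 0.0
t 7.38 pos [0.6069 0.0269 0.1379] open 0.796 F [-0.1 -0.5 -0.9] turn [ 0.1  0.  -0. ]
21 sock [ 0.4751 -0.1152] shift cm [-12.14 -15.11  -0.02] z here 13.79
21 bay [ 0.6279 -0.1227] shift cm [-1.51e+01 -1.00e-01  1.00e-02] z here 13.79
```

```bash
python3 -m handwheel '[[[0.6,-2,-2.5,0,0,0,0],[0.6,-6,-7.5,0,0,0,0],[0.6,-10,-12.5,0,0,0,0],[0.6,-12.1,-15.1,0,0,0,0],[0.6,-12.1,-15.1,3,0,0,0],[0.6,-12.1,-15.1,7,0,0,0],[0.6,-12.1,-15.1,7,0,0,0],[0.6,-12.1,-15.1,7,0,0,0]]]' >/dev/null; python3 go.py 21
```

```text
t 8.38 pos [ 0.4746 -0.1146  0.067 ] open 0.803 F [0.1 0.6 0.3] turn [-0. -0. -0.]
21 sock [ 0.4751 -0.1152] shift cm [-0.06  0.04 -0.  ] z here 6.7
21 bay [ 0.6279 -0.1227] shift cm [-3.040e+00  1.505e+01 -1.000e-02] z here 6.7
```

```bash
python3 -m handwheel '[[[0.6,0,0,3,0,0,0],[0.6,0,0,5,0,0,0],[0.6,0,0,5.7,0,0,0],[0.6,0,0,5.7,0,0,0],[-1,0,0,5.7,0,0,0],[-1,0,0,5.7,0,0,0],[-1,0,0,5.7,0,0,0],[-1,0,0,5.7,0,0,0],[-1,0,0,5.7,0,0,0],[-1,0,0,5.7,0,0,0]]]' ; python3 go.py 21
```

```text
time_s: 9.62
eef_pos: [0.4754, -0.1151, 0.0109]
eef_rot: [0.001, 0.654, 0.757, 0.0]
wrist_force: [-0.4, 0.3, 4.9]
opening: 0.335
grasp_force: 58.9
t 9.62 pos [ 0.4754 -0.1151  0.0109] open 0.335 F [-0.4  0.3  4.9] turn [ 0.1  0.1 -0. ]
21 sock [ 0.4751 -0.1152] shift cm [-0.01 -0.03 -0.  ] z here 1.09
21 bay [ 0.6279 -0.1227] shift cm [-2.97 14.98  0.02] z here 1.09
```

```bash
python3 -m handwheel '[[[-1,0,0,-1,0,0,0],[-1,0,0,-4,0,0,0],[-1,0,2,-7,0,0,0],[-1,-1,6,-8,0,0,0],[-1,-2,11,-8,0,0,0],[-1,-3,15,-8,0,0,0],[-1,-3,15,-6,0,0,0],[-1,-3,15,-3,0,0,0],[-1,-3,15,-1.5,0,0,0],[-1,-3,15,-1.5,0,0,0]]]' >/dev/null;python3 -m handwheel '[[[-1,0,0,0,0,0,0],[-1,0,0,0,0,0,0]]]'; python3 go.py 21
```

```text
time_s: 11.12
eef_pos: [0.6283, -0.1229, 0.0262]
eef_rot: [0.001, 0.654, 0.757, 0.0]
wrist_force: [-0.8, -0.1, -1.0]
opening: 0.33
grasp_force: 59.6
t 11.12 pos [ 0.6283 -0.1229  0.0262] open 0.33 F [-0.8 -0.1 -1. ] turn [ 0.1  0.1 -0. ]
21 sock [ 0.4751 -0.1152] shift cm [  3.   -15.04  -0.03] z here 2.62
21 bay [ 0.6279 -0.1227] shift cm [ 0.03 -0.03 -0.  ] z here 2.62
```

```bash
python3 -m handwheel '[[[-1,0,0,0.3,0,0,0],[-1,0,0,0.5,0,0,0],[-1,0,0,0.5,0,0,0]]]'|egrep 'pos|wrist'; for i in 1 2 3; do :; done; python3 -m handwheel '[[[-1,0,0,0.1,0,0,0],[-1,0,0,0.1,0,0,0]]]'|egrep 'pos|wrist';python3 -m handwheel '[[[-1,0,0,0.1,0,0,0],[-1,0,0,0.1,0,0,0]]]'|egrep 'pos|wrist'
```

```text
eef_pos: [0.6272, -0.1225, 0.0196]
wrist_force: [0.2, -0.7, -0.9]
eef_pos: [0.6275, -0.1225, 0.0195]
wrist_force: [-3.7, 1.4, 4.4]
eef_pos: [0.6274, -0.1226, 0.0194]
wrist_force: [-6.4, 2.5, 12.7]
```

```bash
python3 -m handwheel '[[[-1,0,0,-0.12,0,0,0],[0.3,0,0,-0.12,0,0,0],[0.3,0,0,-0.12,0,0,0],[0.3,0,0,-0.12,0,0,0],[0.3,0,0,-2,0,0,0],[0.3,0,0,-6,0,0,0],[0.6,0,0,-10,0,0,0],[0.6,0,0,-11,0,0,0],[0.6,0,0,-11,0,0,0]]]' |egrep 'time|force'; python3 go.py 27
```

```text
time_s: 13.12
wrist_force: [0.3, -0.4, -0.8]
grasp_force: 0.0
t 13.12 pos [ 0.6279 -0.1228  0.129 ] open 0.802 F [ 0.3 -0.4 -0.8] turn [ 0.1  0.1 -0. ]
27 sock [0.4515 0.2495] shift cm [ 39.4  -12.03  -0.06] z here 12.9
27 bay [ 0.6168 -0.0475] shift cm [ 7.61 -0.   -0.01] z here 12.9
```

```bash
python3 -m handwheel '[[[0.6,3,-1,0,0,0,0],[0.6,8,-2.5,0,0,0,0],[0.6,13,-4,0,0,0,0],[0.6,18,-5.5,0,0,0,0],[0.6,23,-7,0,0,0,0],[0.6,28,-8.5,0,0,0,0],[0.6,33,-10,0,0,0,0],[0.6,37.5,-11.5,0,0,0,0],[0.6,39.4,-12,0,0,0,0],[0.6,39.4,-12,5,0,0,0]]]' >/dev/null; python3 -m handwheel '[[[0.6,0,0,1.5,0,0,0],[0.6,0,0,1.5,0,0,0],[0.6,0,0,1.5,0,0,0]]]'|egrep 'time'; python3 go.py 27
```

```text
time_s: 14.75
t 14.75 pos [0.4522 0.2496 0.0637] open 0.801 F [-0.3 -0.4  0.2] turn [ 0.1 -0.  -0.1]
27 sock [0.4515 0.2495] shift cm [-0.   -0.07 -0.  ] z here 6.37
27 bay [ 0.6168 -0.0475] shift cm [-3.179e+01  1.198e+01  1.000e-02] z here 6.37
```

```bash
python3 -m handwheel '[[[0.6,0,0,3,0,0,0],[0.6,0,0,4.6,0,0,0],[0.6,0,0,5.1,0,0,0],[0.6,0,0,5.1,0,0,0],[-1,0,0,5.1,0,0,0],[-1,0,0,5.1,0,0,0],[-1,0,0,5.1,0,0,0],[-1,0,0,5.1,0,0,0],[-1,0,0,5.1,0,0,0],[-1,0,0,5.1,0,0,0]]]' ; python3 go.py 27
```

```text
time_s: 16.0
eef_pos: [0.4519, 0.25, 0.0129]
eef_rot: [0.0, 0.653, 0.757, 0.001]
wrist_force: [-0.5, -1.5, 5.6]
opening: 0.441
grasp_force: 59.4
t 16.0 pos [0.4519 0.25   0.0129] open 0.441 F [-0.5 -1.5  5.6] turn [ 0.1 -0.  -0. ]
27 sock [0.4515 0.2495] shift cm [-0.04 -0.05 -0.  ] z here 1.29
27 bay [ 0.6168 -0.0475] shift cm [-3.183e+01  1.197e+01  1.000e-02] z here 1.29
```

```bash
python3 -m handwheel '[[[-1,0,0,-1,0,0,0],[-1,0,0,-4,0,0,0],[-1,0,0,-8,0,0,0],[-1,-3,1,-10,0,0,0],[-1,-8,3,-10,0,0,0],[-1,-13,5,-10,0,0,0],[-1,-18,7,-10,0,0,0],[-1,-23,9,-10,0,0,0],[-1,-28,11,-10,0,0,0],[-1,-31.8,12,-10,0,0,0]]]' >/dev/null;python3 -m handwheel '[[[-1,0,0,0,0,0,0],[-1,0,0,0,0,0,0],[-1,0,0,4,0,0,0],[-1,0,0,7,0,0,0],[-1,0,0,8.4,0,0,0],[-1,0,0,8.4,0,0,0],[-1,0,0,8.4,0,0,0]]]'; python3 go.py 27
```

```text
time_s: 18.12
eef_pos: [0.6174, -0.0473, 0.0293]
eef_rot: [0.001, 0.653, 0.757, 0.001]
wrist_force: [0.6, -0.1, -2.7]
opening: 0.435
grasp_force: 60.7
t 18.12 pos [ 0.6174 -0.0473  0.0293] open 0.435 F [ 0.6 -0.1 -2.7] turn [0.1 0.  0. ]
27 sock [0.4515 0.2495] shift cm [ 31.79 -12.07  -0.05] z here 2.93
27 bay [ 0.6168 -0.0475] shift cm [-0.01 -0.06 -0.  ] z here 2.93
```

Contact is expected at about 0.0214.

```bash
python3 -m handwheel '[[[-1,0,0,0.4,0,0,0],[-1,0,0,0.65,0,0,0],[-1,0,0,0.65,0,0,0]]]'|egrep 'pos|wrist'; python3 -m handwheel '[[[-1,0,0,0.1,0,0,0],[-1,0,0,0.1,0,0,0]]]'|egrep 'pos|wrist'
```

```text
eef_pos: [0.6165, -0.0475, 0.0215]
wrist_force: [0.5, -0.2, -1.6]
eef_pos: [0.6165, -0.0475, 0.0214]
wrist_force: [-3.6, 0.3, 6.6]
```

```bash
python3 -m handwheel '[[[-1,0,0,-0.08,0,0,0],[0.4,0,0,-0.08,0,0,0],[0.4,0,0,-0.08,0,0,0],[0.4,0,0,-0.08,0,0,0],[0.4,0,0,-2,0,0,0],[0.6,0,0,-6,0,0,0],[1,0,0,-10,0,0,0],[1,0,0,-11,0,0,0],[1,0,0,-11,0,0,0]]]' |egrep 'time|force'; python3 go.py 41
```

```text
time_s: 19.88
wrist_force: [-0.4, 0.3, 0.2]
grasp_force: 0.0
t 19.88 pos [ 0.6168 -0.0475  0.1315] open 1.004 F [-0.4  0.3  0.2] turn [ 0.1  0.  -0. ]
41 sock [0.4356 0.0123] shift cm [  8.56 -17.06  -0.04] z here 13.15
41 bay [0.5946 0.1029] shift cm [ 1.52e+01 -1.00e-02 -1.00e-02] z here 13.15
```

```bash
python3 -m handwheel '[[[1,1.5,-3,0,0,0,0],[1,4,-8,0,0,0,0],[1,6.5,-13,0,0,0,0],[1,8.5,-17,0,0,0,0],[1,8.5,-17,2,0,0,0],[1,8.5,-17,4,0,0,0],[1,8.5,-17,4,0,0,0],[1,8.5,-17,4,0,0,0]]]' |egrep time; python3 go.py 41; python3 - <<'E'
from h import *
c=snap('side','s3'); cv2.imwrite('pics/s3c.png',cv2.resize(c['frame'][100:340,180:420],None,fx=2.5,fy=2.5))
E
```

```text
time_s: 20.88
t 20.88 pos [0.4355 0.012  0.0901] open 1.005 F [-0.  -0.5  0.5] turn [-0.1 -0.  -0. ]
41 sock [0.4356 0.0123] shift cm [ 0.03  0.02 -0.  ] z here 9.01
41 bay [0.5946 0.1029] shift cm [ 6.67 17.07 -0.02] z here 9.01
```

View pics/s3c.png

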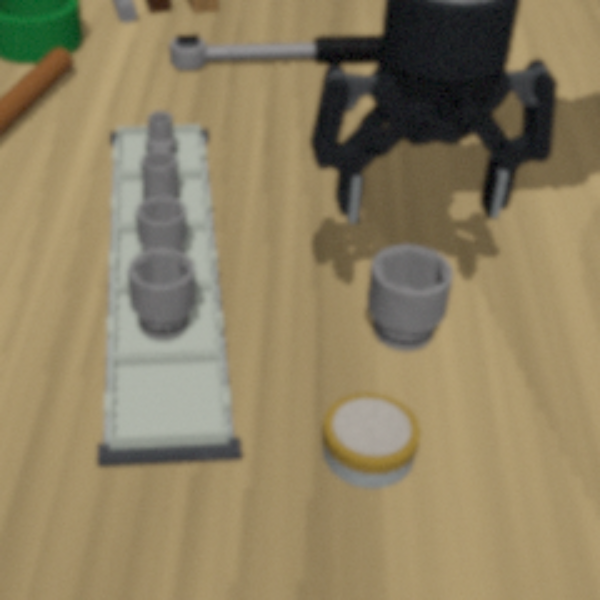

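Three sockets stand upright in the row in order. The gripper is above socket_41, at crop (408,295).

```bash
python3 -m handwheel '[[[1,0,0,3,0,0,0],[1,0,0,5.5,0,0,0],[1,0,0,7.1,0,0,0],[1,0,0,7.1,0,0,0],[-1,0,0,7.1,0,0,0],[-1,0,0,7.1,0,0,0],[-1,0,0,7.1,0,0,0],[-1,0,0,7.1,0,0,0],[-1,0,0,7.1,0,0,0],[-1,0,0,7.1,0,0,0]]]' ; python3 go.py 41
```

```text
time_s: 22.18
eef_pos: [0.4365, 0.0117, 0.0206]
eef_rot: [0.001, 0.653, 0.757, 0.0]
wrist_force: [-1.7, 0.8, 6.2]
opening: 0.64
grasp_force: 62.7
t 22.18 pos [0.4365 0.0117 0.0206] open 0.64 F [-1.7  0.8  6.2] turn [ 0.1  0.  -0. ]
41 sock [0.4356 0.0123] shift cm [ 0.07 -0.08 -0.  ] z here 2.06
41 bay [0.5946 0.1029] shift cm [ 6.71 16.97  0.02] z here 2.06
```

```bash
python3 -m handwheel '[[[-1,0,0,-0.5,0,0,0],[-1,0,0,-3,0,0,0],[-1,0,0,-7,0,0,0],[-1,1,3,-9,0,0,0],[-1,2.7,7,-9,0,0,0],[-1,4.3,11,-9,0,0,0],[-1,5.9,15,-9,0,0,0],[-1,6.65,17.05,-9,0,0,0],[-1,6.65,17.05,-8,0,0,0],[-1,6.65,17.05,-8,0,0,0]]]' >/dev/null;python3 -m handwheel '[[[-1,0,0,3,0,0,0],[-1,0,0,5.4,0,0,0],[-1,0,0,6.4,0,0,0],[-1,0,0,6.4,0,0,0],[-1,0,0,6.4,0,0,0]]]'; python3 go.py 41
```

```text
time_s: 24.05
eef_pos: [0.5956, 0.1024, 0.0365]
eef_rot: [0.001, 0.654, 0.757, 0.001]
wrist_force: [0.1, 0.4, -6.5]
opening: 0.635
grasp_force: 66.1
t 24.05 pos [0.5956 0.1024 0.0365] open 0.635 F [ 0.1  0.4 -6.5] turn [ 0.1  0.  -0. ]
41 sock [0.4356 0.0123] shift cm [ -6.58 -17.14  -0.03] z here 3.65
41 bay [0.5946 0.1029] shift cm [ 0.06 -0.09 -0.  ] z here 3.65
```

Contact is expected at about 0.029.

```bash
python3 -m handwheel '[[[-1,0.05,-0.05,0.4,0,0,0],[-1,0.05,-0.05,0.65,0,0,0],[-1,0.05,-0.05,0.65,0,0,0]]]'|egrep 'pos|wrist'; python3 -m handwheel '[[[-1,0,0,0.1,0,0,0],[-1,0,0,0.1,0,0,0]]]'|egrep 'pos|wrist'; python3 -m handwheel '[[[-1,0,0,0.1,0,0,0],[-1,0,0,0.1,0,0,0]]]'|egrep 'pos|wrist'
```

```text
eef_pos: [0.5943, 0.1031, 0.0292]
wrist_force: [-1.0, 0.1, -2.0]
eef_pos: [0.5944, 0.1031, 0.0292]
wrist_force: [-4.6, -0.2, 7.1]
eef_pos: [0.5944, 0.1031, 0.0292]
wrist_force: [-9.7, -0.4, 13.4]
```

```bash
python3 -m handwheel '[[[-1,0,0,-0.15,0,0,0],[0.7,0,0,-0.15,0,0,0],[0.7,0,0,-0.15,0,0,0],[0.7,0,0,-0.15,0,0,0],[0.7,0,0,-2,0,0,0],[0.7,0,0,-6,0,0,0],[0.7,0,0,-10,0,0,0],[0.7,0,0,-12,0,0,0],[0.7,0,-5,-12,0,0,0],[0.7,0,-10,-12,0,0,0]]]' |egrep 'time|force'; python3 -m handwheel '[[[0.7,5,-5,-2,0,0,0],[0.7,10,-10,-2,0,0,0],[0.7,15,-12,-2,0,0,0],[0.7,20,-12,-2,0,0,0],[0.7,24,-12,-2,0,0,0],[0.7,28,-12,-2,0,0,0],[0.7,32,-12,-2,0,0,0],[0.7,36,-12,-2,0,0,0],[0.7,40,-12,-2,0,0,0],[0.7,40,-12,-2,0,0,0]]]'; python3 - <<'E'
from h import *; from row import *
for n in('top','side'):
    c=snap(n,n+'9'); P=cloud(c)
    for i in range(-2,3):
        b=bay(i); m=(c['depth']>0)&(np.hypot(P[...,0]-b[0],P[...,1]-b[1])<.034)&(P[...,2]>.03)&(P[...,2]<.08)
        Q=P[m]
        if len(Q)<15: print(n,i,'few',len(Q)); continue
        zt=np.percentile(Q[:,2],95); q=Q[Q[:,2]>zt-.006]; (x,y),r=cv2.minEnclosingCircle(q[:,:2].astype(np.float32)); e=np.array([x,y])-b
        print(n,i,'ztop',zt.round(4),'d',round(2*r,4),'off row-n',round(e@n_,4) if 0 else '', 'dx,dy',e.round(4))
c=dict(np.load('pics/top9.npz'));a=cv2.resize(c['frame'][145:315,110:440],None,fx=2.4,fy=2.4,interpolation=cv2.INTER_CUBIC);cv2.imwrite('pics/t9c.png',a)
c=dict(np.load('pics/side9.npz'));a=cv2.resize(c['frame'][130:310,200:370],None,fx=3,fy=3,interpolation=cv2.INTER_CUBIC);cv2.imwrite('pics/s9c.png',a)
E
```

```text
time_s: 26.18
wrist_force: [0.3, -1.0, 0.1]
grasp_force: 0.0
time_s: 27.42
eef_pos: [0.3174, 0.4685, 0.1666]
eef_rot: [-0.0, 0.652, 0.758, 0.0]
wrist_force: [-0.2, -0.2, -0.2]
opening: 0.851
grasp_force: 0.0
top -2 ztop 0.0675 d 0.0563 off row-n  dx,dy [0.0008 0.0001]
top -1 ztop 0.0614 d 0.0464 off row-n  dx,dy [0.0013 0.0002]
top 0 ztop 0.0557 d 0.0384 off row-n  dx,dy [ 0.0006 -0.0014]
top 1 ztop 0.0515 d 0.0297 off row-n  dx,dy [ 0.0003 -0.0001]
top 2 ztop 0.0479 d 0.0226 off row-n  dx,dy [-0.0021  0.0006]
side -2 ztop 0.0675 d 0.0575 off row-n  dx,dy [-0.0004  0.0022]
side -1 ztop 0.0617 d 0.0494 off row-n  dx,dy [0.0014 0.0027]
side 0 ztop 0.0553 d 0.04 off row-n  dx,dy [0.0003 0.0007]
side 1 ztop 0.0518 d 0.0323 off row-n  dx,dy [-0.0003  0.0002]
side 2 ztop 0.0481 d 0.0217 off row-n  dx,dy [-0.0018  0.0026]
```

View pics/t9c.png

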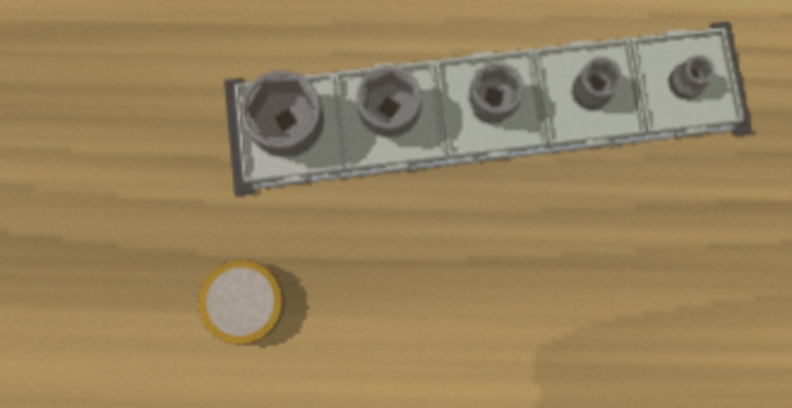

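View pics/s9c.png

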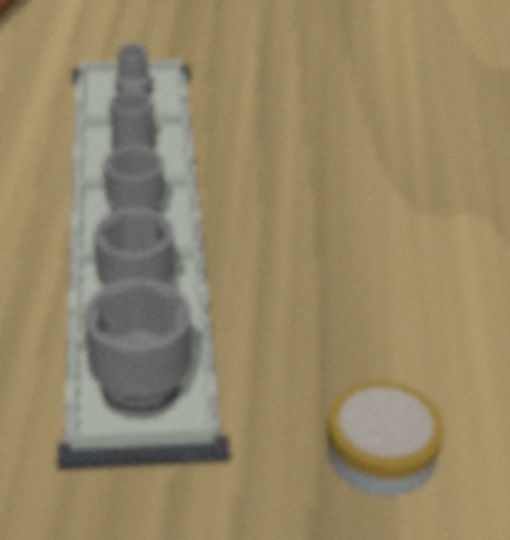

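Both views show all five sockets upright and in order, with the tin unmoved. Their top heights match standing on the bay floors, and each sits within about 3 mm of its bay centre.

```bash
python3 -c "from bench import ctrl; print(ctrl.hand_in())"
```

```text
the job is handed in; nothing more can be done
None
```

I put the four sockets in the row in size order, mouth up on their bay floors and within about 3 mm of the bay centres. The smallest socket and the tin stayed where they were, and I handed the job in at about 28 s; no verdict was returned.

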